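# Feel which spacer needs no flipping and seat it in the holder

## Robot

A 6-joint arm with a two-finger parallel gripper is mounted at the origin on a cart in front of the work surface, level with it; the furniture and walls round the work are solid. World frame = base frame: x ahead of the robot, y to its left, z up, the work surface at z = 0. Lengths are in m, angles in rad, forces in N, time in s.
With the tool pointing down it reaches from about 0.35 to 0.975 m from the base axis. Payload 7.1 kg.
Tool frame: the origin (TCP) lies midway between the tips of the shut fingers; the grasp point (between the pads) lies 19 mm behind it; z points along the fingers, y is the line along which they close (so a half turn about z gives the same grasp; the last joint's range is limited). The gripper opens to 88 mm and grips with 3 to 60 N. Pads are 20 mm wide; open, the fingers measure 115 mm over their backs; the gripper's body (75 mm by 178 mm) begins 61 mm behind the grasp point.
Start: joints at [-1.152, 0.423, 1.63, -0, 1.089, -0.019], TCP at [0.265, -0.566, 0.188] pointing down, gripper open.
Joint ranges: [-3, 3], [-0.9, 2.11], [0.09, 2.58], [-1.31, 4.45], [0.11, 2.69], [-2.54, 2.54]. Speed limits (rad/s): [2.39, 2.39, 3.01, 3.14, 3.14, 3.14].

## Interface

Orientations are given as a unit quaternion [w, x, y, z].
In Python, from station import move_pose, movel, movej, command_gripper, wait, inverse_kinematics, read_camera, camera_info, MotionError, job_done, get_time, get_joint_pos, get_qvel, get_effort, get_tcp_pos, get_ee_rot, get_ft_force, get_ft_torque, get_grip_width, get_finger_force gives the robot as it stands. Calls block until the motion is done:
- move_pose(position, orientation): joint-space move of the TCP to a pose.
- movel(position, frame=None, v=0.15, until_force=None): straight line of the TCP; frame=None keeps the orientation; v is the mean speed in m/s. With until_force (N) it stops when the force on the tool has changed by that much, and returns True; else False.
- movej(angles): joint-space move.
- command_gripper(opening): opening from 0.0 (shut) to 1.0 (fully open); the grip force is fixed at half the most; returns when the fingers have stopped.
- wait(seconds).
- inverse_kinematics(position, orientation): joint angles nearest the present ones, or None.
- read_camera(name): name is "side" or "top" or "wrist"; returns the picture (420x560x3 uint8, red, green, blue); there is no depth.
- camera_info(name): a dict with "intrinsics" (3x3 intrinsics, pixels), "T" (4x4, takes a point from camera to world coordinates); the wrist camera has in their place "tool_from_camera" (4x4, takes a point from camera to tool coordinates, whose origin is the TCP and whose axes are the flange's). Camera axes: x right, y up, looking along -z (the intrinsics and any distortion apply to the point x, -y, -z); pixel columns grow to the right and rows downward; lengths in m; the calibration is good to about 2 mm. A picture is of the moment at which its call begins: read the wrist's pose just before it. camera_info takes no time and is no camera call.
A pose or a line that the arm cannot do raises MotionError and nothing moves.
- job_done(): hands the job in; it is judged then, once.
Readings, each from a call of its own:
- get_time(): time.
- get_joint_pos(): joint angles.
- get_qvel(): joint speeds.
- get_effort(): joint torques, N m.
- get_tcp_pos(): TCP position.
- get_ee_rot(): TCP orientation.
- get_ft_force(): force on the tool from outside, world axes, zero at the start.
- get_ft_torque(): the same for the moment, N m.
- get_grip_width(): opening from 0.0 (shut) to 1.0 (fully open).
- get_finger_force(): force on a finger pad.
Only numpy, scipy, OpenCV 4.12 (cv2) and the standard library are available. Lean on these libraries where they do the work, as an engineer would, in place of code of your own. Each camera call takes 0.05 s, during which the arm holds its last target. There are 200 camera calls.

## Task

Two golden-brown brass key-machine spacers that look alike stand on the bench: one stands with its narrower end down, the other is upside down and would have to be flipped. Grip their upper ends where they stand to feel which is which, then pick up the one that already has its narrower end down and seat it upright in the bore of the blue holder, fully home with its flange on the block. Leave the other spacer standing where it is.

Things in the scene. Friction and masses are not known exactly. Their poses are not given: they have to be found in the camera images.
- spacer_1: One of two alike brass spacers, round about z, 56 mm tall, 0.13 to 0.25 kg: an end 24 mm long, a flange (42 mm wide, 24 to 32 mm above the underside), another end 24 mm long. One end is 34 mm wide, the other 26 mm. Fingers closed on the upper end stop 34 mm apart if the narrow end is down, 26 mm if it needs flipping. Which way up is not told. Origin: centre of its underside at the start, z up.
- spacer_2: The other brass spacer, same shape and sizes as spacer_1, standing the other way up from it. Origin: centre of its underside as it stands at the start, z up.
- bore (a point): Centre of the mouth of the round bore in the fixed blue holder, a block 90 x 90 x 34 mm; it lies in the block's top face, 34 mm above the bench; z up, x and y along the block's sides. The bore is 31 mm wide, 28 mm deep, with a 3 mm chamfer at the mouth: a 26 mm end goes in its full 24 mm until the flange lies on the block, a 34 mm end does not go in.
There are look-alikes about, which are no part of the job. Leave any purple look-alike of the spacer_2 alone.

How it is judged:
By the outcome, as a careful person would: the job done as asked, in the order asked, and still so for the second after the job is handed in, with the robot touching nothing.
It also fails if it takes over 48 s, if anything falls off the work surface, if the arm or the gripper's body presses on something with over 40 N, if the wrist force passes 120 N, or if a joint passes its speed limit or range.

## Working session

There is one attempt and no reset: what is moved stays moved. The work goes in short steps, each a Python script; the robot and the scene stay as the last script left them, time stands still between calls to the robot, and variables do not carry over. Pictures are saved under pics/ and viewed, at most 10 in all, crops included, and the job is handed in when it is done.

```bash
mkdir -p pics; ls
python3 - <<'E'
from station import *
import cv2, numpy as np
for n in("top","side"):
    im=read_camera(n); cv2.imwrite(f"pics/{n}0.png",im[...,::-1]); i=camera_info(n); print(n,np.round(i["intrinsics"],1).tolist(),np.round(i["T"],3).tolist(),[k for k in i])
print(camera_info("wrist"),get_time())
E
```

```text
pics
top [[427.6, 0.0, 276.0], [0.0, 427.6, 204.8], [0.0, 0.0, 1.0]] [[0.029, 0.995, -0.092, 0.373], [-1.0, 0.03, 0.008, -0.004], [0.01, 0.092, 0.996, 0.887], [0.0, 0.0, 0.0, 1.0]] ['intrinsics', 'T']
side [[429.1, 0.0, 284.5], [0.0, 429.1, 203.3], [0.0, 0.0, 1.0]] [[-0.956, 0.172, -0.237, 0.266], [-0.292, -0.514, 0.806, 0.666], [0.017, 0.84, 0.542, 0.507], [0.0, 0.0, 0.0, 1.0]] ['intrinsics', 'T']
{'intrinsics': array([[300.27186045,   0.        , 279.652719  ],
       [  0.        , 300.27186045, 204.8680013 ],
       [  0.        ,   0.        ,   1.        ]]), 'tool_from_camera': array([[-3.44957875e-04,  9.65136422e-01,  2.61747143e-01,
         7.27909908e-02],
       [ 9.99999848e-01,  4.45713390e-04, -3.25567655e-04,
        -1.11273335e-03],
       [-4.30881408e-04,  2.61746991e-01, -9.65136429e-01,
        -1.96197288e-01],
       [ 0.00000000e+00,  0.00000000e+00,  0.00000000e+00,
         1.00000000e+00]])} 0.1
```

View pics/top0.png

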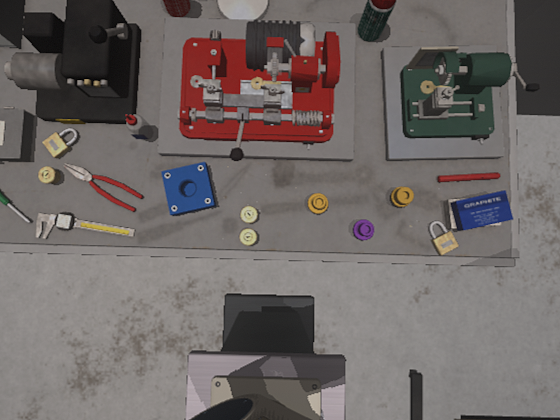

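View pics/side0.png

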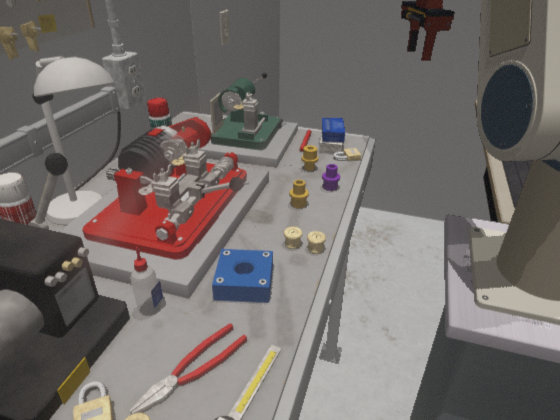

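The top view shows the blue holder with its bore at (189,188). Candidates for the spacers:
- **Golden-brown pieces** at top (318,204) and (402,196), side (299,195) and (310,158). These match the description, so I choose them.
- **Purple look-alike** at top (363,230). Not to be touched.
- **Pale-yellow low discs** at top (249,213), (249,237) and (46,175), and padlocks at (62,142) and (444,238). These don't match.

Next I measure the two golden-brown pieces and check them in a close crop.

```bash
cat > h.py <<'E'
from station import *
import cv2, numpy as np
def ray(info,px,T=None):
    K=info["intrinsics"]; T=info["T"] if T is None else T
    d=np.linalg.inv(K)@[px[0],px[1],1]; d=T[:3,:3]@[d[0],-d[1],-d[2]]
    return T[:3,3],d/np.linalg.norm(d)
def onplane(r,z): o,d=r; return o+d*(z-o[2])/d[2]
def tri(rs):
    A=sum(np.eye(3)-np.outer(d,d) for o,d in rs); b=sum((np.eye(3)-np.outer(d,d))@o for o,d in rs)
    return np.linalg.solve(A,b), max(np.linalg.norm(np.cross(np.linalg.solve(A,b)-o,d)) for o,d in rs)
def blobs(im,lo,hi,amin):
    m=cv2.inRange(cv2.cvtColor(im,cv2.COLOR_RGB2HSV),lo,hi)
    m=cv2.morphologyEx(m,cv2.MORPH_CLOSE,np.ones((3,3)))
    cs,_=cv2.findContours(m,cv2.RETR_EXTERNAL,cv2.CHAIN_APPROX_NONE)
    return [c for c in cs if cv2.contourArea(c)>amin]
GOLD=((12,130,60),(25,255,255)); BLUE=((105,140,60),(120,255,255))
E
python3 - <<'E'
from h import *
crops=[]
for n,ps in(("top",[(318,204),(402,196),(189,188)]),("side",[(299,195),(310,158),(244,270)])):
    im=cv2.imread(f"pics/{n}0.png")[...,::-1].copy()
    for c in blobs(im,*GOLD,60): print(n,"gold",cv2.contourArea(c),cv2.boundingRect(c),np.round(cv2.minEnclosingCircle(c),1) if 0 else cv2.minEnclosingCircle(c))
    for c in blobs(im,*BLUE,500): print(n,"blue",cv2.contourArea(c),cv2.minAreaRect(c),cv2.approxPolyDP(c,6,True)[:,0].tolist())
    crops.append(np.hstack([cv2.resize(im[y-32:y+32,x-32:x+32],(256,256),interpolation=cv2.INTER_CUBIC) for x,y in ps]))
cv2.imwrite("pics/crop1.png",np.vstack(crops)[...,::-1])
E
```

```text
top gold 99.0 (81, 223, 48, 11) ((104.5, 228.0), 23.83809471130371)
top gold 295.0 (308, 193, 20, 21) ((317.6785583496094, 203.0), 10.143535614013672)
top gold 325.5 (391, 187, 23, 20) ((402.0, 196.0), 11.180439949035645)
top blue 1401.5 ((483.8283386230469, 209.7789764404297), (29.786399841308594, 51.00284194946289), 76.60750579833984) [[505, 192], [457, 201], [463, 229], [512, 218]]
top blue 1908.5 ((187.58822631835938, 188.14706420898438), (44.36228561401367, 45.338470458984375), 77.47119140625) [[205, 163], [162, 172], [171, 214], [213, 205]]
side gold 544.0 (57, 357, 32, 46) ((73.5, 379.5), 24.829517364501953)
side gold 183.0 (290, 180, 18, 18) ((298.6975402832031, 189.51234436035156), 9.78713321685791)
side gold 181.0 (302, 146, 16, 20) ((308.7281494140625, 154.99029541015625), 10.157901763916016)
side blue 1705.5 ((242.1883544921875, 268.1034240722656), (57.1884880065918, 35.704368591308594), 2.2025983333587646) [[221, 250], [214, 284], [268, 286], [271, 252], [264, 258], [262, 251]]
```

View pics/crop1.png

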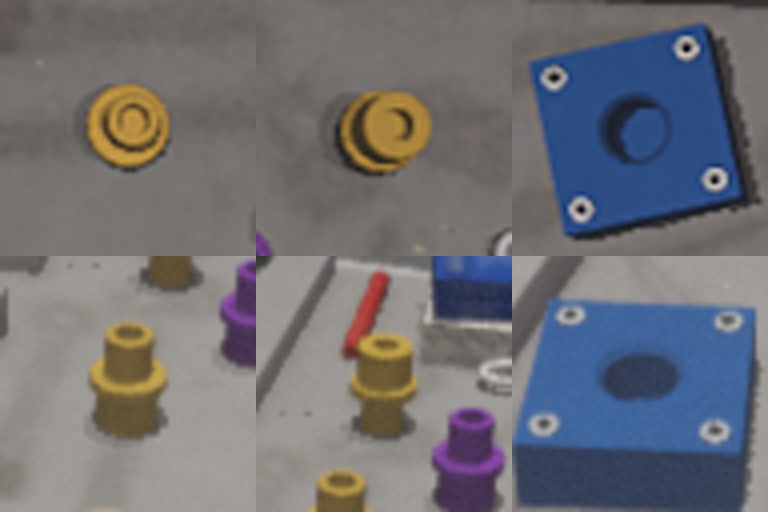

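The crop confirms two golden-brown stepped spacers. The near one (top 318.5,202.5; side 299,182) looks narrow on top, and the far one (top 406,195; side 310,148) looks wide on top. The bore mouth is at top (188,188.5) and side (244,268). I triangulate these and then look with the wrist camera.

Run:
```python
from h import *
t,s=camera_info("top"),camera_info("side")
for n,a,b in(("near",(318.4,202.1),(298.6,181.4)),("far",(405.6,194.9),(309.6,147.4)),("bore",(187.6,188.1),(243.6,267.6))):
    p,e=tri([ray(t,a),ray(s,b)]); print(n,np.round(p,4),round(e,4), np.round(onplane(ray(t,a),.034 if n=="bore" else .056),4))
c=[onplane(ray(t,q),.034) for q in [[205,163],[162,172],[171,214],[213,205]]]
print(np.round(c,3).tolist(),np.mean(c,0)); 
for x,y,z in((.29,-.085,.25),(.29,-.27,.25),(.32,.18,.25)): print(inverse_kinematics([x,y,z],get_ee_rot()))
print(get_ee_rot(),get_time())
```

```text
near [ 0.4583 -0.0931  0.0584] 0.0008 [ 0.4578 -0.0935  0.056 ]
far [ 0.4777 -0.264   0.057 ] 0.0007 [ 0.4771 -0.2645  0.056 ]
bore [0.4807 0.1677 0.0322] 0.0001 [0.4803 0.1673 0.034 ]
[[0.532, 0.135, 0.034], [0.511, 0.22, 0.034], [0.427, 0.198, 0.034], [0.448, 0.115, 0.034]] [0.47972005 0.1669126  0.034     ]
[-3.25637370e-01 -1.91710481e-01  2.18848398e+00  1.08957120e-03
  1.14568771e+00  8.06864764e-01]
[-7.80180235e-01 -1.08058077e-02  2.03290321e+00  5.67033429e-04
  1.12071128e+00  3.52524697e-01]
[ 4.78739406e-01 -6.47697844e-02  2.08401858e+00  1.45823300e-03
  1.12223146e+00  1.61105901e+00]
[-6.49426673e-04  9.76131878e-01  2.17177627e-01 -1.14265590e-04] 0.1
```

Heights agree (58, 57 and 32 mm against 56, 56 and 34). Moving above the near piece for a close look.

Run:
```python
from h import *
from scipy.spatial.transform import Rotation as R
Q=[0,1,0,0]
wi=camera_info("wrist")
out=[]
for n,p in(("far",(.4774,-.2642)),("near",(.458,-.0933))):
    move_pose([p[0],p[1],.14],Q); tp=get_tcp_pos();q=get_ee_rot()
    im=read_camera("wrist"); cv2.imwrite(f"pics/w_{n}.png",im[...,::-1]); out.append(im[::1,::1])
    T=np.eye(4);T[:3,:3]=R.from_quat([q[1],q[2],q[3],q[0]]).as_matrix();T[:3,3]=tp; T=T@wi["tool_from_camera"]; np.save(f"T_{n}.npy",T)
    print(n,tp,get_joint_pos(),get_time())
    c=np.linalg.inv(T)@[p[0],p[1],.056,1]; uv=wi["intrinsics"]@[c[0],-c[1],-c[2]]; print("predicted",uv/uv[2])
cv2.imwrite("pics/w2.png",np.hstack([cv2.resize(o[100:400,130:430],(400,400)) for o in out])[...,::-1])
```

```text
far [ 0.47737286 -0.26489678  0.14013432] [-5.28666100e-01  3.70953443e-01  1.84289871e+00 -1.74010846e-04
  9.27302521e-01  1.04294011e+00] 1.5417
predicted [279.95259278 201.62502438   1.        ]
near [ 0.45884783 -0.09421874  0.14037975] [-2.28473261e-01  2.63758896e-01  2.00641531e+00 -4.25201560e-04
  8.70098605e-01  1.34336185e+00] 2.3167
predicted [279.69617636 202.5284221    1.        ]
```

View pics/w2.png

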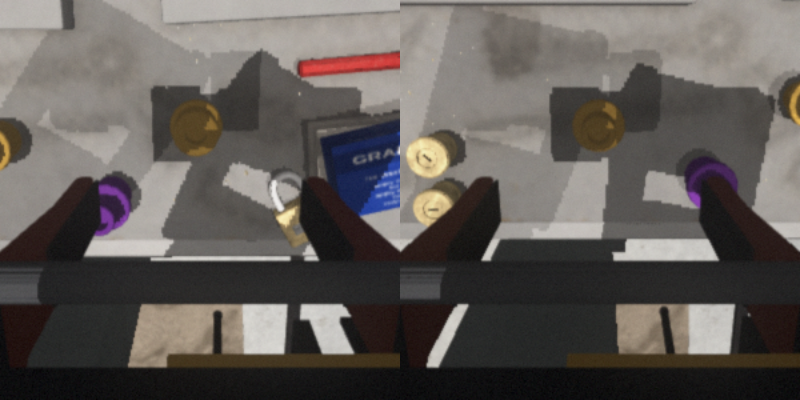

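Both spacers sit in the gripper's shadow at wrist pixels of about (276,194) and (278,194). The graphite box and the purple piece are clear of the fingers. I need sharper outlines, so I enlarge and brighten the crops.

Run:
```python
from h import *
wi=camera_info("wrist")
o=[]
for n,p in(("far",(.4774,-.2642)),("near",(.458,-.0933))):
    im=cv2.imread(f"pics/w_{n}.png"); T=np.load(f"T_{n}.npy")
    for z in(.056,.032,.024): 
        c=np.linalg.inv(T)@[*p,z,1]; uv=wi["intrinsics"]@[c[0],-c[1],-c[2]]; print(n,z,(uv/uv[2])[:2].round(1))
    for c in blobs(im[...,::-1].copy(),(12,120,25),(28,255,255),300):
        (x,y),r=cv2.minEnclosingCircle(c)
        if abs(x-280)<30: print(cv2.boundingRect(c),x,y,r,np.round(onplane(ray(wi,(x,y),T),.032),4))
    k=cv2.resize(im[165:225,250:310],(400,400),interpolation=cv2.INTER_CUBIC); o.append(cv2.convertScaleAbs(k,alpha=1.6))
cv2.imwrite("pics/w3.png",np.hstack(o))
```

```text
far 0.056 [280.  201.6]
far 0.032 [279.9 195.8]
far 0.024 [279.9 194.1]
(258, 175, 39, 42) 276.5468444824219 195.57431030273438 20.731449127197266 [ 0.4777 -0.2607  0.032 ]
near 0.056 [279.7 202.5]
near 0.032 [279.7 196.7]
near 0.024 [279.7 195. ]
(260, 175, 39, 38) 278.82952880859375 193.67849731445312 19.5671329498291 [ 0.4612 -0.0924  0.032 ]
```

View pics/w3.png

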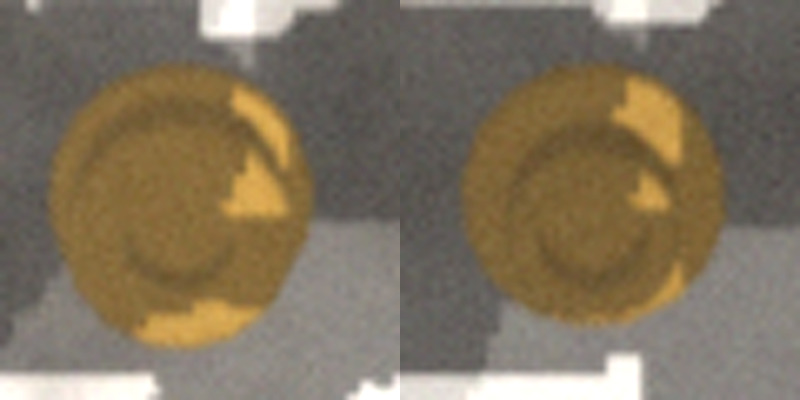

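The close-up gives flange centres at wrist (277,195) and (279,194), which agree with the triangulation within about 2.5 mm, so I average the two. Now I feel the near spacer.

```bash
cat >> h.py <<'E'
def st(m): print(m,"tcp",np.round(get_tcp_pos(),4),"w_mm",round(get_grip_width()*88,1),"pad",np.round(get_finger_force(),1),"ft",np.round(get_ft_force(),1),"t",round(get_time(),1))
E
python3 - <<'E'
from h import *
movel([.4593,-.093,.09],v=.15); print(movel([.4593,-.093,.036],v=.08,until_force=8)); st("down")
command_gripper(0.0); st("near grip"); 
command_gripper(0.75); st("open")
movel([.4593,-.093,.14],v=.2); st("up")
im=read_camera("wrist"); cv2.imwrite("pics/w_near2.png",im[...,::-1])
for c in blobs(im,(12,120,25),(28,255,255),300): print(cv2.minEnclosingCircle(c))
E
```

```text
False
down tcp [ 0.4596 -0.093   0.0363] w_mm 88.0 pad 0.0 ft [-0.  -0.6 -0.1] t 3.6
near grip tcp [ 0.4593 -0.093   0.036 ] w_mm 0.6 pad 0.0 ft [-0.1 -0.2 -0.1] t 5.0
open tcp [ 0.4593 -0.093   0.036 ] w_mm 65.8 pad 0.0 ft [ 0.3 -0.3 -0.4] t 6.1
up tcp [ 0.4588 -0.0929  0.1395] w_mm 66.4 pad 0.0 ft [-0.1  0.4 -0.9] t 6.7
((378.0, 373.0), 173.0116729736328)
((413.5, 312.5), 31.4086971282959)
((143.5, 312.5), 31.18503189086914)
((280.0, 194.0), 19.416587829589844)
((447.4330139160156, 175.909423828125), 27.868925094604492)
```

The fingers shut to 0.6 mm with no force and the spacer did not move, so they closed beside or above it. I go down again and look from the side and the wrist.

Run:
```python
from h import *
movel([.4593,-.093,.07],v=.2); wait(.2); st("at .07")
a=read_camera("wrist"); b=read_camera("side"); c=read_camera("top")
for n,i in zip(("wd","sd","td"),(a,b,c)): cv2.imwrite(f"pics/{n}.png",i[...,::-1])
cv2.imwrite("pics/c4.png",np.hstack([cv2.resize(a[120:400,140:420],(400,400)),cv2.resize(b[110:250,240:380],(400,400))])[...,::-1])
```

```text
at .07 tcp [ 0.4602 -0.0932  0.071 ] w_mm 66.2 pad 0.0 ft [ 0.3 -0.4  0.2] t 7.5
```

View pics/c4.png

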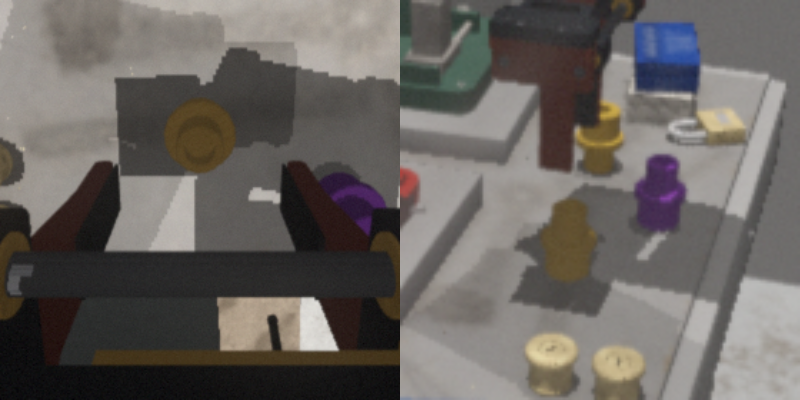

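Run:
```python
from h import *
from scipy.spatial.transform import Rotation as R
wi=camera_info("wrist"); s=camera_info("side")
def pr(i,T,p):
    c=np.linalg.inv(T)@[*p,1]; u=i["intrinsics"]@[c[0],-c[1],-c[2]]; return (u/u[2])[:2].round(1)
q=get_ee_rot(); T=np.eye(4);T[:3,:3]=R.from_quat([q[1],q[2],q[3],q[0]]).as_matrix();T[:3,3]=get_tcp_pos();print(q,get_tcp_pos()); T=T@wi["tool_from_camera"]
print("wrist spacer top/flange pred",pr(wi,T,(.4593,-.093,.056)),pr(wi,T,(.4593,-.093,.032)))
for y in(-.06,-.126): print("tip side",pr(s,s["T"],(.46,y,.071)),"wrist",pr(wi,T,(.46,y,.071)))
```

```text
[1.79807295e-04 9.99999675e-01 8.88808505e-06 7.85979857e-04] [ 0.45987916 -0.0931296   0.07078166]
wrist spacer top/flange pred [281.5 225.2] [281.3 215.7]
tip side [294.1 183.7] wrist [234.  231.3]
tip side [302.5 169. ] wrist [329.3 231.3]
```

Both views show the fingertips about 25–30 mm higher than the reported TCP. I measure this directly by touching bare bench at (0.49, -0.02), with the fingers set to about the grip opening.

Run:
```python
from h import *
movel([.4593,-.093,.12],v=.2); movel([.49,-.02,.07],v=.2); command_gripper(.34)
wait(.1); z0=.07
try:
    r=movel([.49,-.02,-.025],v=.05,until_force=5); st(f"touch {r}")
except MotionError as e:
    print(e); r=movel([.49,-.02,.002],v=.05,until_force=5); st(f"touch {r}")
im=read_camera("side"); cv2.imwrite("pics/touch.png",cv2.resize(im[120:270,220:370],(500,500))[...,::-1])
z=get_tcp_pos()[2]; movel([.49,-.02,z+.012],v=.1); command_gripper(.75); r=movel([.49,-.02,z-.02],v=.04,until_force=5) ; st(f"touch open {r}")
movel([.49,-.02,.09],v=.2)
```

```text
touch True tcp [ 0.488  -0.02    0.0074] w_mm 29.9 pad 0.0 ft [-0.3  0.1 -0.3] t 10.7
touch open True tcp [ 0.4885 -0.0201  0.0096] w_mm 66.1 pad 0.0 ft [-1.  -1.4  0.3] t 12.1
```

View pics/touch.png

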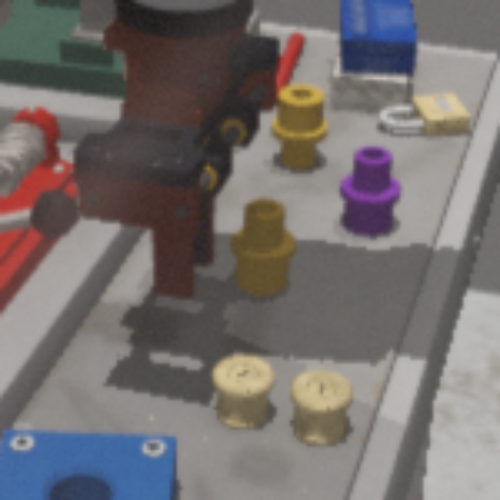

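Run:
```python
from h import *
s=camera_info("side")
for y in(.0,-.04):
  for z in(.0,.0074,.02,.03,.04):
    c=np.linalg.inv(s["T"])@[.488,y,z,1]; u=s["intrinsics"]@[c[0],-c[1],-c[2]]; print(y,z,(u/u[2])[:2].round(1))
st("now")
# probe again, slowly, watching z
for z in(.02,.005,-.005,-.015,-.02,-.025):
    try: r=movel([.49,-.02,z],v=.05,until_force=9)
    except MotionError as e: print(z,e); break
    st(f"{z} {r}")
    if r or get_ft_force()[2]>3: break
im=read_camera("side"); cv2.imwrite("pics/touch2.png",cv2.resize(im[120:270,220:370],(500,500))[...,::-1])
```

```text
0.0 0.0 [271.5 226.1]
0.0 0.0074 [271.5 223.1]
0.0 0.02 [271.5 218. ]
0.0 0.03 [271.5 213.8]
0.0 0.04 [271.5 209.6]
-0.04 0.0 [277.6 215.5]
-0.04 0.0074 [277.6 212.5]
-0.04 0.02 [277.6 207.5]
-0.04 0.03 [277.7 203.4]
-0.04 0.04 [277.7 199.3]
now tcp [ 0.49   -0.02    0.0899] w_mm 66.0 pad 0.0 ft [-0.2  0.2 -1.1] t 12.7
0.02 False tcp [ 0.4902 -0.02    0.0203] w_mm 66.3 pad 0.0 ft [-0.2 -1.1  0. ] t 14.2
0.005 True tcp [ 0.4883 -0.0202  0.0079] w_mm 65.8 pad 0.0 ft [-1.  -0.3 -0.7] t 14.5
```

View pics/touch2.png

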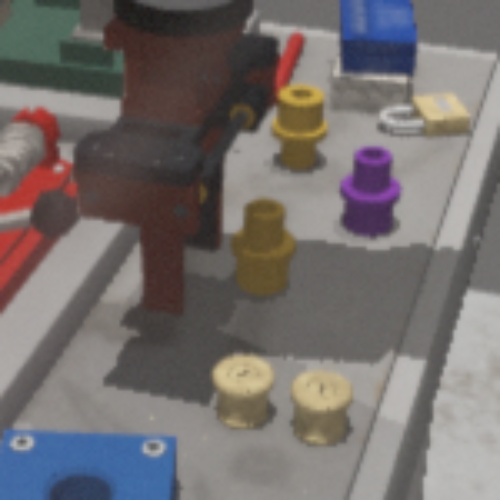

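The bench probe stopped at z≈0.008 with the fingertips visibly above the bench, around 43 mm up. The wrist-view geometry also puts the real tips about 35 mm behind the reported TCP. So the body or camera touched something near the red machine, and I back off. I work with a 35 mm tip offset, locate the lever ball (top (236,154), side (235,184)), and feel the near spacer again lower down.

Run:
```python
from h import *
t,s=camera_info("top"),camera_info("side")
print("ball",tri([ray(t,(236,154)),ray(s,(235,183.6))]))
movel([.488,-.02,.1],v=.2); movel([.459,-.093,.1],v=.2); st("above")
r=movel([.459,-.093,.03],v=.12,until_force=8); st(r)
if not r: r=movel([.459,-.093,.003],v=.06,until_force=8); st(r)
if not r:
    command_gripper(0.0); st("near grip"); command_gripper(.75)
    st("open")
```

```text
ball (array([0.53374183, 0.06468172, 0.1261188 ]), np.float64(0.00038250293174824367))
above tcp [ 0.4586 -0.0929  0.0992] w_mm 66.3 pad 0.0 ft [ 0.5 -0.   0.4] t 15.7
False tcp [ 0.4594 -0.0927  0.0302] w_mm 66.2 pad 0.0 ft [ 0.1 -0.3  0.8] t 16.4
False tcp [ 0.4588 -0.093   0.0027] w_mm 65.8 pad 0.0 ft [0.1 0.1 0.5] t 17.1
near grip tcp [ 0.4591 -0.0931  0.0031] w_mm 25.2 pad 30.0 ft [-0.1  0.9  1.5] t 17.8
open tcp [ 0.459 -0.093  0.003] w_mm 66.1 pad 0.0 ft [ 0.5 -0.3  0.3] t 18.5
```

The near spacer feels 25.2 mm across, so its narrow end is up and it needs flipping. I leave it. The ball is at (0.534, 0.065, 0.126), which explains the earlier contact. Next I feel the far spacer.

Run:
```python
from h import *
movel([.459,-.093,.09],v=.2); movel([.478,-.2628,.08],v=.25)
r=movel([.478,-.2628,.03],v=.12,until_force=8)
r=r or movel([.478,-.2628,.002],v=.06,until_force=8); st(r)
if not r: 
    command_gripper(0.0); st("far grip")
    if 32<get_grip_width()*88<37:
        movel([.478,-.2628,.10],v=.12); st("lifted")
```

```text
False tcp [ 0.4778 -0.2627  0.0017] w_mm 66.5 pad 0.0 ft [0.1 0.4 0.2] t 21.1
far grip tcp [ 0.4781 -0.2628  0.0021] w_mm 33.7 pad 29.9 ft [0.2 0.3 1.9] t 21.8
lifted tcp [ 0.4774 -0.2625  0.0994] w_mm 33.3 pad 29.9 ft [-0.4 -0.1 -3. ] t 22.7
```

The far spacer feels 33.7 mm across, so its narrow end is down and it is the right one. It is gripped and lifted. Next I carry it towards the holder, yawed away from the lever ball, and take one close look at the bore.

```bash
cat >> h.py <<'E'
YAW=-.26; QY=[0,np.cos(YAW/2),np.sin(YAW/2),0]
def wristT():
    from scipy.spatial.transform import Rotation as R
    p,q=get_tcp_pos(),get_ee_rot(); T=np.eye(4);T[:3,:3]=R.from_quat([q[1],q[2],q[3],q[0]]).as_matrix();T[:3,3]=p
    return T@camera_info("wrist")["tool_from_camera"]
def proj(i,T,p):
    c=np.linalg.inv(T)@[*p,1]; u=i["intrinsics"]@[c[0],-c[1],-c[2]]; return (u/u[2])[:2]
E
python3 - <<'E'
from h import *
movel([.44,-.05,.14],v=.3); movel([.43,.18,.14],frame=QY,v=.3); wait(.3); st("hover")
T=wristT(); np.save("T_b.npy",T); im=read_camera("wrist"); cv2.imwrite("pics/wb.png",im[...,::-1]); wi=camera_info("wrist")
print("pred bore",proj(wi,T,(.4805,.1675,.034)))
for c in blobs(im,(100,110,20),(125,255,255),1500):
    r=cv2.minAreaRect(c); print(r, onplane(ray(wi,r[0],T),.034))
cv2.imwrite("pics/wbc.png",cv2.resize(cv2.convertScaleAbs(im[60:285,130:430],alpha=1.3),(800,600),interpolation=cv2.INTER_CUBIC)[...,::-1])
E
```

```text
hover tcp [0.4301 0.1791 0.14  ] w_mm 33.4 pad 29.9 ft [-0.7 -0.1 -2.2] t 24.8
pred bore [279.50048593 144.57713294]
((277.4117736816406, 142.35293579101562), (93.29522705078125, 93.29522705078125), 59.036251068115234) [0.48311743 0.16893298 0.034     ]
```

View pics/wbc.png

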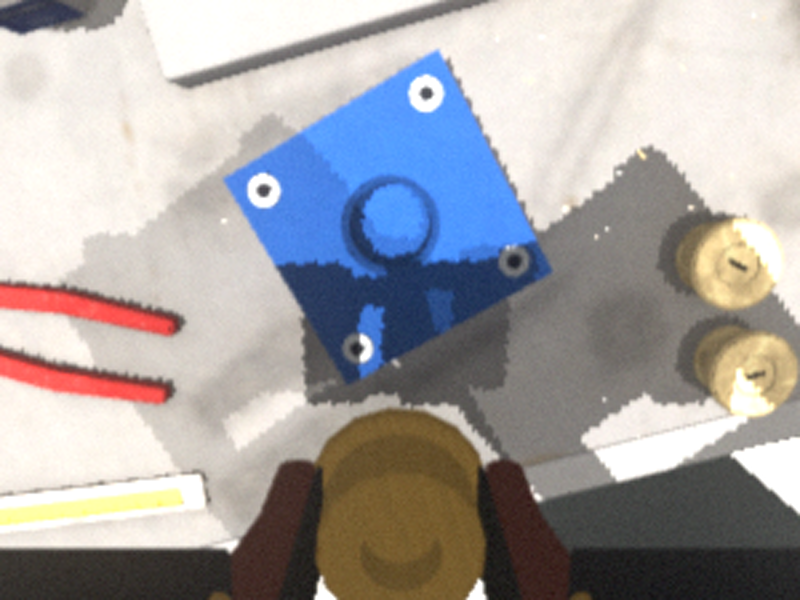

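The picture shows the bore mouth at wrist (276,144), 3 px left of the prediction, and the spacer held upright between the fingers at column 280.6. I aim at the mean of the wrist and fixed-camera estimates and insert with a force stop.

Run:
```python
from h import *
print("bore wrist",onplane(ray(camera_info("wrist"),(276.2,144),np.load("T_b.npy")),.034))
x,y=.4822,.1685
movel([x,y,.08],v=.2); wait(.2); st("over")
r=movel([x,y,.045],v=.1,until_force=10); st(r)
r=r or movel([x,y,.005],v=.05,until_force=12); st(r); wait(.2); st("")
```

```text
bore wrist [0.48188582 0.17050634 0.034     ]
over tcp [0.482  0.1688 0.081 ] w_mm 33.7 pad 29.9 ft [ 0.6  0.4 -2.9] t 25.6
False tcp [0.4821 0.1686 0.045 ] w_mm 33.7 pad 29.9 ft [-0.2  0.6 -3. ] t 26.1
True tcp [0.4822 0.1686 0.0109] w_mm 33.4 pad 30.0 ft [0.6 0.4 0. ] t 26.8
 tcp [0.4814 0.1684 0.011 ] w_mm 33.2 pad 30.0 ft [-0.7 -0.4 -2.8] t 27.0
```

It stopped at 0.011 m, where full seating was expected (about 0.012). I release, retreat and check.

Run:
```python
from h import *
command_gripper(.75); st("rel"); movel([.482,.1685,.09],v=.15); movel([.40,.05,.2],v=.3); st("away")
a=read_camera("side"); b=read_camera("top")
cv2.imwrite("pics/fin.png",np.hstack([cv2.resize(a[140:310,200:370],(400,400)),cv2.resize(b[140:260,150:330],(400,267))[:267] if 0 else cv2.resize(b[130:250,150:270],(400,400))])[...,::-1])
```

```text
rel tcp [0.4817 0.1685 0.0114] w_mm 66.2 pad 0.0 ft [-0.3 -0.3 -0.1] t 27.6
away tcp [0.4002 0.0502 0.1993] w_mm 66.0 pad 0.0 ft [0.2 0.3 0.4] t 29.1
```

View pics/fin.png

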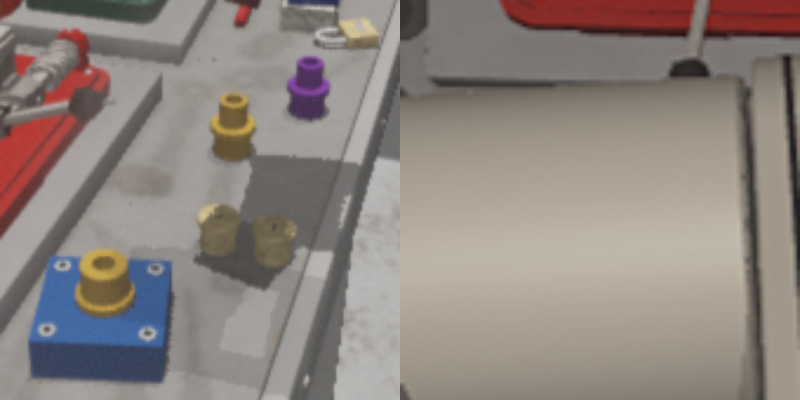

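The side view shows the spacer upright in the holder with its flange on the block (crop (104,285)), and the other spacer still standing at (233,128). The arm touches nothing.

```bash
python3 -c "
from station import *
print(job_done())"
```

```text
the job is handed in; nothing more can be done
None
```

The narrow-end-down spacer (felt 33.7 mm across its upper end) is seated upright in the blue holder with its flange on the block, the other (25.2 mm) still stands where it was, and the job was handed in at about 29 s of the 48 s; while probing the bench the gripper lightly touched something, probably the red machine's lever ball, and stopped at the 5–9 N force limit.

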